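# Set a running fit on a lens in its cradle

### The job

A lens is lying in the V-cradle for cleaning. Swing the clamp arm over it as far as it will go, run the wing thumbscrew down (clockwise) until it seats, then back it off a quarter turn so that the lens can just be turned by hand, and finish still gripping the thumbscrew there, ready to nip it up. Leave the lens lying in its saddles and do not disturb the other things on the table.

Things in the scene. Friction and masses are not known exactly. Their poses are not given: they have to be found in the camera images.
- cradle: The lens cradle, fixed to the table: dark steel base plate 150 x 134 x 12 mm, two black V saddles with a lens lying along the cradle's y axis, and a steel post beside the lens at the cradle's +x side. Origin on the table under the point where the screw works (below the lens axis, midway between the saddles); z up. Stands anywhere in some 10 x 34 cm, turned up to 0.6 rad either way.
- post (a point): Top of the post's cap, on the upright axis about which the clamp arm swings, 134 mm above the table, 70 mm from the cradle's origin along its +x.
- crown (a point): The highest point of the lens barrel under the screw's working place, 105 mm above the table, right above the cradle's origin. With the arm fully over, the screw's axis passes through here.
- clamp_arm (a joint): Swing of the clamp arm about the post, rad: 0 = at its stop, square over the lens (pointing along the cradle's -x); positive = swung aside, anticlockwise from above (to the cradle's -y). Starts 0.8 to 1.45. Aluminium bar 18 mm wide, 14 thick, top at 133 mm, the screw upright in its free end 70 mm from the post. Friction 0.15 N m; stays put; move it by the screw's wing or push the bar.
- thumbscrew (a joint): Angle of the thumbscrew in the arm, rad, over several turns. Right-hand thread: clockwise from above tightens and lowers the value. 0 = seated (a hard stop, it turns no further); positive = backed off, up to 9. Starts 2.4 to 4.2. About 0.06 N m of drag; stays where it is left; rises 0.2 mm per rad backed off.
- wing: The thumbscrew's head: an upright steel butterfly wing 50 mm long (its own x), 10 mm thick (its own y: flat faces to pinch), 26 mm high. Origin at its centre on the screw's axis, 158 mm above the table when seated; the flats reach 12 mm below and 14 mm above it; free all round above 140 mm. z up. Its yaw is the cradle's yaw + clamp_arm + thumbscrew.
- lens: Black zoom lens, 72 mm across, about 117 mm long, 0.4 to 0.8 kg, lying loose in the saddles along the cradle's y axis. Origin on its axis, at mid barrel, 69 mm above the table; its own y runs along its axis.
- hood: Bystander: black lens hood, a tapered ring 92 mm across and 44 mm high, standing on the table. Origin at the centre of its underside.
- camera: Bystander: black camera body 138 x 66 mm, 103 mm high, standing on the table. Origin under its middle.
- spray: Bystander: small white spray bottle, 32 mm across, 100 mm high. Origin at the centre of its underside.
- blower: Bystander: orange blower bulb standing on its foot, nozzle up, 60 mm across, 132 mm high. Origin at the centre of its underside.
Not all that is in view belongs to the job. Of the things like the cradle, leave any that is blue; of the rest the smaller one is meant.

How it is judged (in metres and radians):
On the way, in this order (a step that is already met when the one before it is completed fails the run):
1. the clamp arm is swung over the lens to its stop, the screw still backed off (value of joint clamp_arm below 0.1 rad and value of joint thumbscrew above 0.3 rad), for 0.1 s.
2. the thumbscrew is turned down until it seats, with the arm over the lens (value of joint thumbscrew below 0.08 rad and value of joint clamp_arm below 0.12 rad), for 0.1 s.
At the end, for the whole second after the job is handed in: The clamp arm is over the lens within 0.12 rad of its stop; the thumbscrew, after having been seated, stands a quarter turn back from its seat (1.57 rad, within 0.35 rad), at rest and gripped by the fingers with more than 2 N; the lens lies within 10 mm of where it was (value of joint thumbscrew between 1.22 and 1.92 rad and velocity of joint thumbscrew between -0.1 and 0.1 rad/s and value of joint clamp_arm below 0.12 rad and contact force between the fingers and wing above 2 N and distance of lens from where it was at the start of the episode below 0.01 m); the arm keeps its last pose, push and grip.
It fails at once if the lens is knocked about in its saddles (distance of lens from where it was at the start of the episode above 0.015 m or contact force between the arm and lens above 15 N).
It fails at once if a bystander is disturbed (distance of any of hood, camera, spray, blower from where it was at the start of the episode above 0.02 m).
It also fails if it takes over 64 s, if anything falls off the work surface, if the arm or the gripper's body presses on something with over 40 N, if the wrist force passes 120 N, or if a joint passes its speed limit or range.

### The arm

A 6-joint arm with a two-finger parallel gripper is mounted at the origin on the work surface. World frame = base frame: x ahead of the robot, y to its left, z up, the work surface at z = 0. Lengths are in mm, angles in degrees, forces in N, time in s.
With the tool pointing down it reaches from about 300 to 850 mm from the base axis. Payload 4.2 kg.
Tool frame: the origin (TCP) lies at the very end of the fingers, on their centre line; the grasp point (between the pads) lies 19 mm behind it; z points along the fingers, y is the line along which they close (so a half turn about z gives the same grasp; the last joint's range is limited). The gripper opens to 91 mm and grips with 3 to 60 N. Pads are 32 mm wide; open, the fingers measure 118 mm over their backs; the gripper's body (76 mm by 178 mm) begins 60 mm behind the grasp point.
Start: joints at [66.864, 18.312, 89.639, -0, 72.044, -1.146], TCP at [215.31, 533.183, 213.976] pointing down, gripper open.
Joint ranges: [-177.97, 177.97], [-48.28, 115.42], [12.27, 149.76], [-77.06, 257.06], [2.81, 150.46], [-146.56, 146.56]. Speed limits (degrees/s): [147.25, 147.25, 180, 180, 180, 180].

### API

Orientations are given as [roll, pitch, yaw] about the fixed x, y, z axes, in that order (R = Rz(yaw) Ry(pitch) Rx(roll)).
In Python, from workcell import env, eyes gives the robot as it stands.
- The arm moves only by the tool send_rows, never from a script. Its argument "targets" is text: rows parted by semicolons, each of 7 numbers parted by spaces: the shift along the tool's x, y, z in m, then the turn, a rotation vector about the tool's x, y, z in degrees, then the opening in per cent of the stroke, from 0 (shut) to 100 (fully open). A call has 1 to 12 rows; each row is the pose to reach, as a shift and turn from the pose commanded when the call began, along the tool's axes at that moment; what a row does not reach only later rows make up. A row lasts 1/12 s, in which the tool goes at most 41.7 mm and 7.16 degrees, less where a joint would pass 70% of its speed; a pose out of reach is approached as far as the arm can. A call with a gripper value outside its range is refused whole. The fingers move at their own pace and stop on an object; "grip_force" is the grip in N (left out, the last holds). Time passes only in rows, so rows that repeat a pose let the fingers close. It gives the time, the measured TCP pose, the force, the opening and the grip force at its end, in the units of the state.
- env.state(): the state, without advancing time (a new reading comes with each control period).
- eyes.grab_frame(name): name is "scene" or "top" or "wrist"; returns a dict with "image" (480x640x3 uint8, blue, green, red), "fovy" (degrees; the focal length in pixels is half the picture's height over the tangent of half this angle, whatever the lens; pixels are square), "cx", "cy" (the principal point, pixels), "eye" and "attitude" of the camera in the world. Camera axes: x right, y up, looking along -z (the intrinsics and any distortion apply to the point x, -y, -z); pixel columns grow to the right and rows downward; lengths in mm; the calibration is good to about 2 mm. A picture is of the moment at which its call begins. There is no depth.
- env.job_done(): hands the job in; it is judged then, once.
The state is a dict: "time_s": time; "qpos": joint angles; "qvel": joint speeds; "effort": joint torques, N m; "ee_pos": TCP position; "ee_rot": TCP orientation; "force": force on the tool from outside, world axes, zero at the start; "torque": the same for the moment, N m; "gripper_width": finger opening in mm; "gripper_force": force on a finger pad.
Only numpy, scipy, OpenCV 4.12 (cv2) and the standard library are available. Lean on these libraries where they do the work, as an engineer would, in place of code of your own. Each camera call takes 0.05 s, during which the arm holds its last target. There are 200 camera calls.

## Working session

There is one attempt and no reset: what is moved stays moved. The work goes in short steps, Python scripts to look and compute and a tool call to move; the robot and the scene stay as the last step left them, time stands still between calls to the robot, and variables do not carry over. Pictures are saved under pics/ and viewed, at most 10 in all, crops included, and the job is handed in when it is done.

Besides the shell and the picture viewer there is one more tool, called after "Call:" in YAML: its name, and indented under it one key for each argument. send_rows: Moves the arm, as the interface text tells. Its arguments: {"type":"object","properties":{"targets":{"type":"string"},"grip_force":{"type":"number"}},"required":["targets"]}

```bash
ls; mkdir -p pics
python3 - <<'E'
from workcell import env, eyes
import cv2,numpy as np
for n in ("scene","top"):
    f=eyes.grab_frame(n); cv2.imwrite(f"pics/{n}0.png",f["image"])
    print(n,{k:v for k,v in f.items() if k!="image"})
print(env.state())
E
```

```text
pics
scene {'fovy': 43.76504300289982, 'cx': 332.0898627167378, 'cy': 243.86894560755414, 'eye': array([1162.18283657, -630.68420224, 1049.28503203]), 'attitude': array([45.3000627 , -0.37319044, 44.62023112])}
top {'fovy': 54.58267868540153, 'cx': 315.5827161404977, 'cy': 237.06987290291235, 'eye': array([400.28430283,  49.46063478, 978.52675882]), 'attitude': array([  8.67813742,  -1.25351401, -91.16930643])}
{'time_s': 0.1, 'qpos': array([ 6.68660437e+01,  1.83476818e+01,  8.96989251e+01, -1.74043692e-03,
        7.20456663e+01, -1.14623854e+00]), 'qvel': array([-0.04949013, -0.03244144, -0.13472477,  0.01536886, -0.00303368,
        0.01863135]), 'effort': array([-8.45125851e-04, -4.13334060e+01, -2.32507825e+01,  7.28289946e-02,
        4.22614545e-02, -6.46059675e-05]), 'ee_pos': array([215.11561557, 532.7505964 , 213.21066763]), 'ee_rot': array([-1.79907712e+02, -1.91375147e-04,  1.58012820e+02]), 'force': array([-0.26526038,  0.22319483,  0.43939994]), 'torque': array([ 0.01575068,  0.03687879, -0.02077256]), 'gripper_force': 0.0, 'gripper_width': 91.39625805042925}
```

View pics/top0.png

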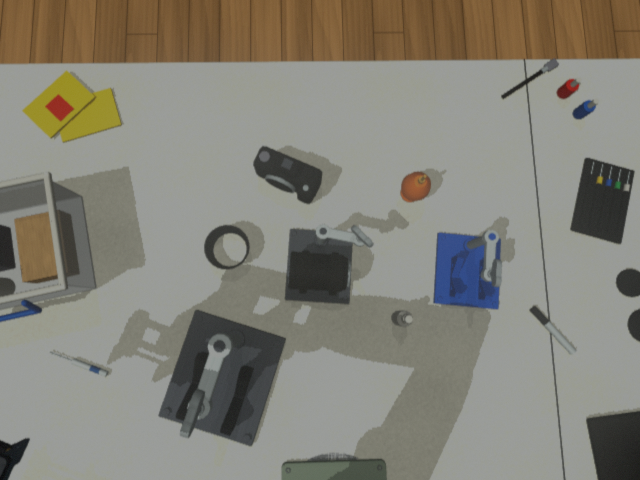

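View pics/scene0.png

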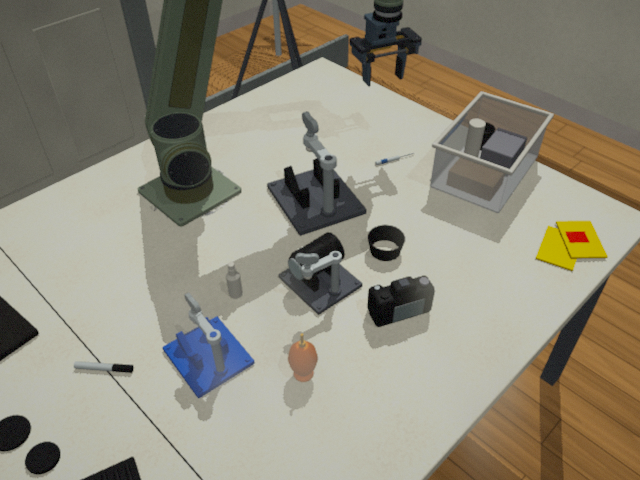

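The dark small cradle is at about (319,265) in the top view, with its post cap at (323,231) and its wing at (361,236). The arm is swung to image right (world -y). The blue cradle and the large one are decoys. Next I'll measure.

```bash
cat > h.py <<'E'
import numpy as np,cv2
from scipy.spatial.transform import Rotation as R
from workcell import env,eyes
def cam(f):
    h,w=f["image"].shape[:2]; F=h/2/np.tan(np.radians(f["fovy"]/2))
    return F,R.from_euler("xyz",f["attitude"],degrees=True).as_matrix(),np.array(f["eye"])
def ray(f,u,v):
    F,A,e=cam(f); return e,A@np.array([(u-f["cx"])/F,-(v-f["cy"])/F,-1])
def onz(f,u,v,z):
    e,d=ray(f,u,v); return (e+d*(z-e[2])/d[2])
def proj(f,p):
    F,A,e=cam(f); c=A.T@(np.array(p,float)-e); return np.array([f["cx"]+F*c[0]/-c[2],f["cy"]-F*c[1]/-c[2]])
def crop(f,x0,y0,x1,y1,k,name):
    cv2.imwrite(name,cv2.resize(f["image"][y0:y1,x0:x1],None,fx=k,fy=k,interpolation=cv2.INTER_CUBIC))
E
python3 - <<'E'
from h import *
t=eyes.grab_frame("top");s=eyes.grab_frame("scene")
a=cv2.resize(t["image"][210:310,275:385],None,fx=5,fy=5,interpolation=cv2.INTER_CUBIC)
b=cv2.resize(s["image"][225:315,270:370],None,fx=5,fy=5,interpolation=cv2.INTER_CUBIC)
c=np.zeros((500,550,3),np.uint8);cv2.imwrite("pics/t1.png",a);cv2.imwrite("pics/s1.png",b)
g=cv2.cvtColor(t["image"],cv2.COLOR_BGR2GRAY)
m=((g<95)).astype(np.uint8); m[:, :270]=0;m[:,380:]=0;m[:205]=0;m[320:]=0
m=cv2.morphologyEx(m,cv2.MORPH_OPEN,np.ones((5,5)))
cs,_=cv2.findContours(m,0,2)
for q in cs:
    if cv2.contourArea(q)>500:
        box=cv2.boxPoints(cv2.minAreaRect(q)); P=np.array([onz(t,*p,12)[:2] for p in box]); print(box.round(1).tolist(),P.round(1).tolist(),np.linalg.norm(P-np.roll(P,1,0),axis=1),P.mean(0))
E
```

```text
[[284.1000061035156, 299.8999938964844], [289.0, 228.3000030517578], [353.79998779296875, 232.8000030517578], [348.79998779296875, 304.29998779296875]] [[417.8, 92.7], [567.0, 80.8], [555.2, -55.4], [406.1, -40.4]] [133.58560275 149.6146582  136.76182093 149.86325971] [486.51039161  19.42977316]
```

View pics/t1.png

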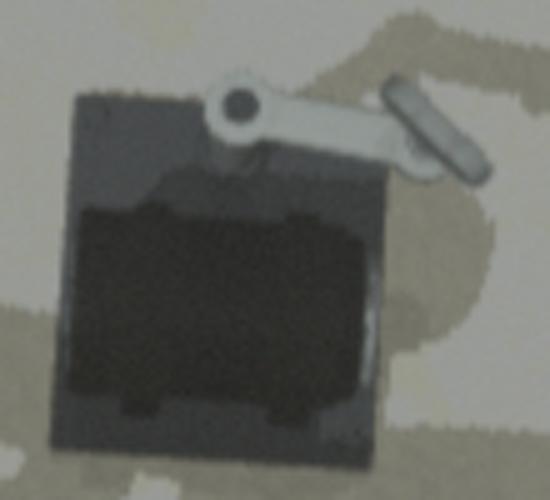

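View pics/s1.png

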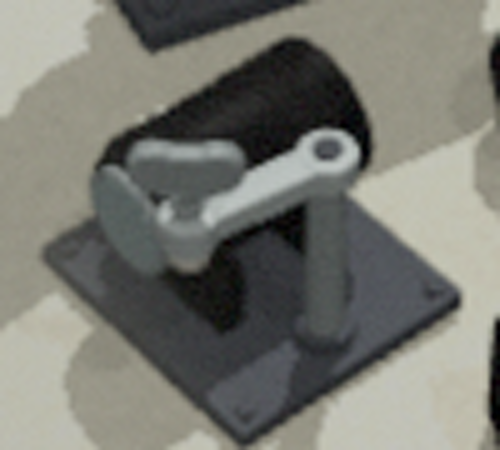

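The plate measures 150 x 136 mm, which matches. In the top view the post cap is at (323,231) and the wing top at about (362,235.6), lying diagonally. In the scene view the wing is the horizontal lobe at about (307,258), and the disc beside it is the lens glass.

Run:
```python
from h import *
t=eyes.grab_frame("top");s=eyes.grab_frame("scene")
T=lambda x,y:(275+x/5,210+y/5); S=lambda x,y:(270+x/5,225+y/5)
def tri(a,b):
    (e1,d1),(e2,d2)=ray(t,*a),ray(s,*b); d1/=np.linalg.norm(d1);d2/=np.linalg.norm(d2)
    k=np.linalg.lstsq(np.c_[d1,-d2],e2-e1,rcond=None)[0]; p,q=e1+k[0]*d1,e2+k[1]*d2
    return (p+q)/2,np.linalg.norm(p-q)
print("post tri",tri(T(240,105),S(327,150)))
P=onz(t,*T(240,105),134);print("post",P,onz(s,*S(327,150),134))
W=onz(t,*T(437,128),172);print("wing top",W,"scene",onz(s,*S(187,150),172), np.linalg.norm((W-P)[:2]))
a,b=onz(t,*T(392,85),172),onz(t,*T(483,175),172);print("wing ends",a,b,np.linalg.norm(a-b),np.degrees(np.arctan2(*(a-b)[1::-1])))
d=W-P;print("arm dir deg",np.degrees(np.arctan2(d[1],d[0])))
B=[onz(t,*T(*c),12)[:2] for c in((77,95),(388,165 if 0 else 112),(372,467),(50,452))]
for i in range(4): e=B[i]-B[i-1];print(np.linalg.norm(e),np.degrees(np.arctan2(e[1],e[0])))
print("plate centre",np.mean(B,0))
```

```text
post tri (array([541.51091818,  15.18053936, 129.18449527]), np.float64(2.467208112483752))
post [539.88272402  14.46419616 134.        ] [545.50636594  12.78307899 134.        ]
wing top [524.23801953 -53.11521134 172.        ] scene [530.54641534 -54.47113163 172.        ] 69.36665695914601
wing ends [539.84914884 -37.75478996 172.        ] [507.2797495  -68.69931077 172.        ] 44.92581820419254 43.534520005508774
arm dir deg -103.0344210574284
149.30427909264742 -4.963480286976634
131.30924510008822 -94.13126695934413
148.50914600580367 175.59147715220124
132.76145381266397 86.20584360438906
plate centre [486.53486211  18.57936232]
```

```bash
cat >> h.py <<'E'
def rel(pos,psi):
    """shift/turn (tool axes, m, deg) from the present pose to pos (mm), pointing down, tool x at yaw psi (deg)"""
    st=env.state(); A=R.from_euler("xyz",st["ee_rot"],degrees=True)
    B=R.from_euler("xyz",[180,0,psi],degrees=True)
    print("shift",(A.inv().apply(np.array(pos)-st["ee_pos"])/1000).round(4),"turn",np.degrees((A.inv()*B).as_rotvec()).round(2))
E
python3 -c "
from h import *
rel([215,533,335],158);rel([480,300,335],185);rel([524,-53,250],223.5)"
```

```text
shift [ 0.0002 -0.0002 -0.1213] turn [-0.03 -0.    0.01]
shift [-0.3328 -0.117  -0.1213] turn [-3.000e-02 -1.000e-02 -2.699e+01]
shift [-0.5057 -0.4278 -0.0361] turn [-3.000e-02 -2.000e-02 -6.549e+01]
```

Call:
send_rows:
  targets: "0 0 -0.12 0 0 0 100; 0 0 -0.12 0 0 0 100; 0 0 -0.12 0 0 0 100; -0.333 -0.117 -0.12 0 0 -27 100; -0.333 -0.117 -0.12 0 0 -27 100; -0.333 -0.117 -0.12 0 0 -27 100; -0.333 -0.117 -0.12 0 0 -27 100; -0.333 -0.117 -0.12 0 0 -27 100; -0.333 -0.117 -0.12 0 0 -27 100; -0.333 -0.117 -0.12 0 0 -27 100; -0.333 -0.117 -0.12 0 0 -27 100; -0.333 -0.117 -0.12 0 0 -27 100"

```text
time_s: 1.3
ee_pos: [482.2, 297.6, 333.9]
ee_rot: [-180.0, 0.0, -175.1]
force: [0.9, 0.2, 0.8]
gripper_width: 91.4
gripper_force: 0.0
```

```bash
python3 -c "
from h import *
print(env.state()['ee_pos'],env.state()['ee_rot']);rel([524,-53,260],223.5)"
```

```text
[482.21679699 297.55392226 333.93484345] [-1.79964504e+02  3.79770968e-02 -1.75078711e+02]
shift [-0.0115 -0.3528  0.0742] turn [-5.000e-02  2.000e-02 -3.858e+01]
```

Call:
send_rows:
  targets: "-0.012 -0.353 0.02 0 0 -38.5 100; -0.012 -0.353 0.02 0 0 -38.5 100; -0.012 -0.353 0.02 0 0 -38.5 100; -0.012 -0.353 0.02 0 0 -38.5 100; -0.012 -0.353 0.02 0 0 -38.5 100; -0.012 -0.353 0.02 0 0 -38.5 100; -0.012 -0.353 0.02 0 0 -38.5 100; -0.012 -0.353 0.06 0 0 -38.5 100; -0.012 -0.353 0.06 0 0 -38.5 100; -0.012 -0.353 0.06 0 0 -38.5 100; -0.012 -0.353 0.06 0 0 -38.5 100; -0.012 -0.353 0.06 0 0 -38.5 100"

```text
time_s: 2.3
ee_pos: [523.1, -50.4, 274.1]
ee_rot: [180.0, 0.0, -136.5]
force: [-0.3, -0.2, 0.2]
gripper_width: 91.2
gripper_force: 0.0
```

```bash
python3 -c "
from h import *
st=env.state();print(st['ee_pos'],st['ee_rot'],st['qpos'])
f=eyes.grab_frame('wrist');cv2.imwrite('pics/w1.png',f['image']);print({k:v for k,v in f.items() if k!='image'})
for p in ([524,-53,172],[541,14,134]):print(proj(f,p))
"
```

```text
[523.11750545 -50.35702338 274.06233783] [ 1.79951829e+02  3.33325708e-02 -1.36549379e+02] [-6.78846293e+00  1.19328376e+01  8.98167168e+01  5.76372879e-02
  7.82661624e+01 -1.40250827e+02]
{'fovy': 65.2632129776423, 'cx': 319.44864101224357, 'cy': 249.37044909658346, 'eye': array([474.3340722 , -98.99079606, 444.63671508]), 'attitude': array([-1.42938731e+01, -6.05903039e-02,  1.33409610e+02])}
[318.10262942 247.07228707]
[360.00302844 300.67785516]
```

View pics/w1.png

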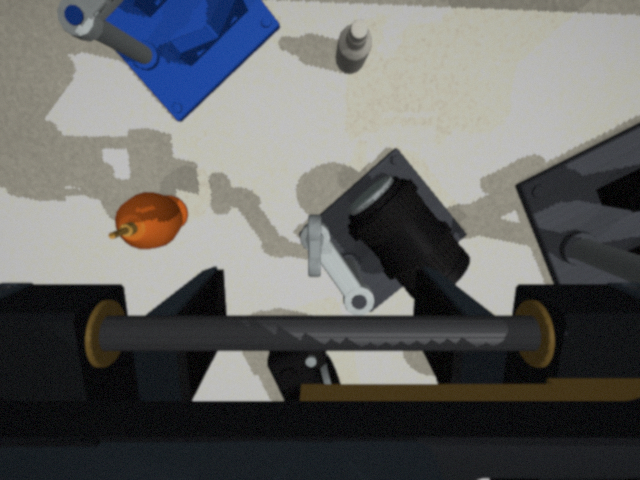

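The wrist view shows the wing ridge from about (315,218) to (314,272) and the post cap at (359,301). Both lie close to my predictions.

```bash
python3 -c "
from h import *
f=eyes.grab_frame('wrist')
g=cv2.cvtColor(f['image'],cv2.COLOR_BGR2GRAY)
crop(f,280,195,400,315,5,'pics/w2.png')
for u,v,z in((315,218,172),(314,272,172),(314.5,245,172),(359,301,134)):print(onz(f,u,v,z))
"
```

```text
[510.09460121 -69.11390398 172.        ]
[540.95302813 -41.06123813 172.        ]
[525.24052636 -55.34510175 172.        ]
[542.34900707  14.4227051  134.        ]
```

View pics/w2.png

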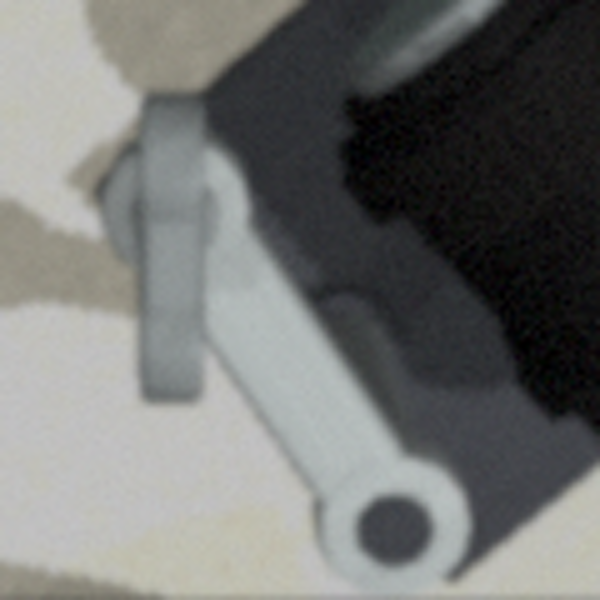

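Call:
send_rows:
  targets: "0.0015 -0.004 0.04 0 0 0 60; 0.0015 -0.004 0.08 0 0 0 60; 0.0015 -0.004 0.11 0 0 0 60; 0.0015 -0.004 0.13 0 0 0 60; 0.0015 -0.004 0.13 0 0 0 60; 0.0015 -0.004 0.13 0 0 0 30; 0.0015 -0.004 0.13 0 0 0 30; 0.0015 -0.004 0.13 0 0 0 30"
  grip_force: 15

```text
time_s: 3.07
ee_pos: [526.4, -54.2, 146.2]
ee_rot: [-179.8, 0.2, -136.4]
force: [-0.1, 0.0, -0.1]
gripper_width: 41.0
gripper_force: 0.0
```

```bash
python3 -c "
from h import *
f=eyes.grab_frame('wrist')
st=env.state();print(st['ee_pos'],st['force'],st['gripper_width'])
cv2.imwrite('pics/w3.png',f['image'][150:450,120:520])
"
```

```text
[526.13208241 -54.30809817 146.0337178 ] [0.11200728 0.23347855 0.6275648 ] 36.71739933456363
```

View pics/w3.png

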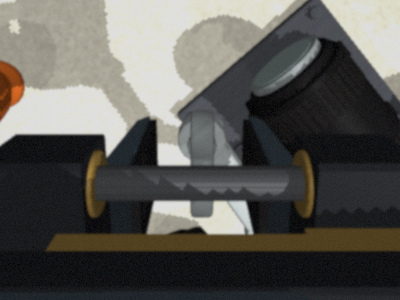

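The wing at crop x≈202 is centred between the fingers (155 and 245). I'll close on it.

Call:
send_rows:
  targets: "0 0 0 0 0 0 0; 0 0 0 0 0 0 0; 0 0 0 0 0 0 0; 0 0 0 0 0 0 0; 0 0 0 0 0 0 0; 0 0 0 0 0 0 0"
  grip_force: 15

```text
time_s: 3.62
ee_pos: [524.8, -54.5, 144.2]
ee_rot: [180.0, 0.0, -136.5]
force: [-0.3, 1.1, 1.6]
gripper_width: 10.0
gripper_force: 15.0
```

Run:
```python
from h import *
st=env.state();print(st['ee_pos'],st['ee_rot'],st['force'],st['torque'],st['gripper_width'],st['gripper_force'])
# arc waypoints: about post, clockwise, relative to start TCP
P=np.array([541.3,14.4]);W=np.array([524.8,-54.3]);psi=np.radians(st['ee_rot'][2])
tx=np.array([np.cos(psi),np.sin(psi)]);ty=np.array([np.sin(psi),-np.cos(psi)])
for a in np.arange(6,88,6):
    r=np.radians(-a);M=np.array([[np.cos(r),-np.sin(r)],[np.sin(r),np.cos(r)]])
    d=M@(W-P)+P-W;print(a,(d@tx/1000).round(4),(d@ty/1000).round(4))
```

```text
[524.7742063  -54.48351165 144.15905172] [ 1.79995847e+02  2.06310245e-02 -1.36502504e+02] [-0.33351944  1.06231506  1.58632945] [0.17624224 0.16288197 0.01297539] 10.008580676101364 15.000039261794882
6 0.0037 0.0064
12 0.0067 0.0132
18 0.009 0.0202
24 0.0105 0.0274
30 0.0113 0.0348
36 0.0113 0.0422
42 0.0105 0.0495
48 0.009 0.0568
54 0.0067 0.0638
60 0.0037 0.0706
66 -0.0 0.077
72 -0.0044 0.0829
78 -0.0093 0.0884
84 -0.0148 0.0934
```

Call:
send_rows:
  targets: "0.0019 0.0032 0 0 0 3 0; 0.0037 0.0064 0 0 0 6 0; 0.0053 0.0098 0 0 0 9 0; 0.0067 0.0132 0 0 0 12 0; 0.0079 0.0167 0 0 0 15 0; 0.009 0.0202 0 0 0 18 0; 0.0098 0.0238 0 0 0 21 0; 0.0105 0.0274 0 0 0 24 0; 0.011 0.0311 0 0 0 27 0; 0.0113 0.0348 0 0 0 30 0; 0.0113 0.0348 0 0 0 30 0; 0.0113 0.0348 0 0 0 30 0"

```text
time_s: 4.62
ee_pos: [492.6, -37.3, 144.2]
ee_rot: [-180.0, 0.0, -166.4]
force: [-0.9, -1.3, 1.6]
gripper_width: 9.9
gripper_force: 15.0
```

Run:
```python
from h import *
st=env.state();print(st['ee_pos'],st['ee_rot'],st['force'],st['torque'],st['gripper_width'],st['gripper_force'])
P=np.array([541.3,14.4]);print(np.linalg.norm(st['ee_pos'][:2]-P))
```

```text
[492.59698725 -37.27006829 144.15323436] [-1.79981897e+02  5.28690057e-03 -1.66410108e+02] [-0.9030555  -1.30918092  1.56172469] [-0.07914125  0.12082691 -0.11691433] 9.879888372055689 15.000212354643736
71.00548858041451
```

Call:
send_rows:
  targets: "0.0019 0.0032 0 0 0 3 0; 0.0037 0.0064 0 0 0 6 0; 0.0053 0.0098 0 0 0 9 0; 0.0067 0.0132 0 0 0 12 0; 0.0079 0.0167 0 0 0 15 0; 0.009 0.0202 0 0 0 18 0; 0.0098 0.0238 0 0 0 21 0; 0.0105 0.0274 0 0 0 24 0; 0.011 0.0311 0 0 0 27 0; 0.0113 0.0348 0 0 0 30 0; 0.0113 0.0348 0 0 0 30 0; 0.0113 0.0348 0 0 0 30 0"

```text
time_s: 5.62
ee_pos: [472.9, -6.0, 144.0]
ee_rot: [-180.0, -0.1, 163.6]
force: [-2.5, -1.3, 4.2]
gripper_width: 10.0
gripper_force: 15.0
```

Call:
send_rows:
  targets: "0.0019 0.0032 0 0 0 3 0; 0.0037 0.0064 0 0 0 6 0; 0.0053 0.0098 0 0 0 9 0; 0.0067 0.0132 0 0 0 12 0; 0.0079 0.0167 0 0 0 15 0; 0.009 0.0202 0 0 0 18 0; 0.009 0.0202 0 0 0 18 0; 0.009 0.0202 0 0 0 18 0"

```text
time_s: 6.28
ee_pos: [469.8, 16.2, 144.0]
ee_rot: [-180.0, -0.1, 145.6]
force: [-3.6, 0.6, 5.0]
gripper_width: 9.5
gripper_force: 15.0
```

Run:
```python
from h import *
st=env.state();print(st['ee_pos'],st['ee_rot'],st['force'],st['torque'],st['gripper_width'],st['gripper_force'],st['qpos'][5])
P=np.array([541.3,14.4]);d=st['ee_pos'][:2]-P;print(np.linalg.norm(d),np.degrees(np.arctan2(d[1],d[0])))
```

```text
[469.78407867  16.21550617 144.03577239] [-1.79966067e+02 -1.10721415e-01  1.45605004e+02] [-3.57588802  0.55280834  5.02327081] [-0.10328782  0.58911762 -0.02442677] 9.500933832395908 15.000548897660337 -55.077079580954496
71.53896187417276 178.5457992778434
```

Call:
send_rows:
  targets: "0.0006 0.0011 0 0 0 1 0; 0.0013 0.0022 0 0 0 2 0; 0.0019 0.0032 0 0 0 3 0; 0.0019 0.0032 0 0 0 3 0"

```text
time_s: 6.62
ee_pos: [469.9, 19.8, 144.0]
ee_rot: [-179.9, -0.1, 142.6]
force: [-3.3, -1.4, 5.0]
gripper_width: 9.7
gripper_force: 15.0
```

Call:
send_rows:
  targets: "0.0006 0.0011 0 0 0 1 0; 0.0013 0.0022 0 0 0 2 0; 0.0013 0.0022 0 0 0 2 0"

```text
time_s: 6.87
ee_pos: [470.1, 22.2, 144.0]
ee_rot: [-179.9, -0.1, 140.6]
force: [-3.5, -0.7, 5.0]
gripper_width: 9.9
gripper_force: 15.0
```

Run:
```python
from h import *
st=env.state();print(st['ee_pos'],st['ee_rot'],st['force'],st['torque'],st['gripper_width'],st['gripper_force'],st['qpos'][5])
P=np.array([541.3,14.4]);d=st['ee_pos'][:2]-P;print(np.linalg.norm(d),np.degrees(np.arctan2(d[1],d[0])))
```

```text
[470.13921344  22.24871522 144.0130341 ] [-1.79918196e+02 -1.13963061e-01  1.40580881e+02] [-3.54155077 -0.67505747  5.0383305 ] [-0.26951272  0.70511378 -0.07062476] 9.935624697753974 15.000884530018084 -49.28790773211885
71.59231714259433 173.70597301452005
```

Call:
send_rows:
  targets: "0.0006 0.0011 0 0 0 1 0; 0.0013 0.0022 0 0 0 2 0; 0.0013 0.0022 0 0 0 2 0"

```text
time_s: 7.12
ee_pos: [470.2, 22.7, 144.0]
ee_rot: [-179.7, 0.0, 138.7]
force: [-4.0, -8.0, 6.4]
gripper_width: 9.8
gripper_force: 15.0
```

Call:
send_rows:
  targets: "0.0006 0.0011 0 0 0 1 0; 0.0013 0.0022 0 0 0 2 0; 0.0013 0.0022 0 0 0 2 0"

```text
time_s: 7.37
ee_pos: [470.3, 23.2, 143.9]
ee_rot: [-179.5, 0.2, 136.8]
force: [-5.1, -15.2, 7.0]
gripper_width: 10.0
gripper_force: 15.0
```

Run:
```python
from h import *
st=env.state();print(st['ee_pos'],st['ee_rot'],st['force'],st['torque'],st['gripper_width'],st['gripper_force'],st['qpos'][5])
P=np.array([541.3,14.4]);d=st['ee_pos'][:2]-P;print(np.linalg.norm(d),np.degrees(np.arctan2(d[1],d[0])))
f=eyes.grab_frame("top");crop(f,265,200,395,310,5,"pics/t2.png")
```

```text
[470.29225294  23.1929031  143.9343325 ] [-1.79467274e+02  1.74178280e-01  1.36768683e+02] [ -5.13488674 -15.17285212   6.95903159] [-2.84933401  0.96157689 -0.01837086] 9.975473695017989 15.001378334127367 -44.68554119867064
71.55008936027215 172.94098691458743
```

View pics/t2.png

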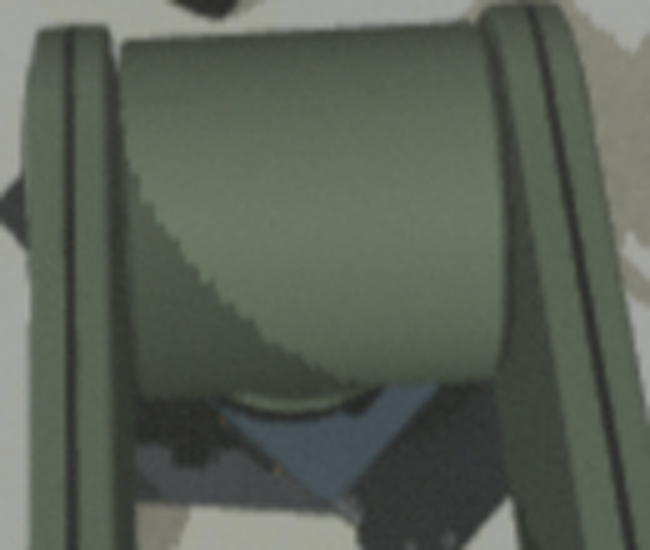

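The y force rises at y≈22.4, so the arm is at its stop. The top view is blocked by the robot arm. I'll relax the push slightly and turn clockwise.

Call:
send_rows:
  targets: "-0.001 -0.0025 0 0 0 0 0; -0.001 -0.0025 0 0 0 6 0; -0.001 -0.0025 0 0 0 12 0; -0.001 -0.0025 0 0 0 18 0; -0.001 -0.0025 0 0 0 24 0; -0.001 -0.0025 0 0 0 30 0; -0.001 -0.0025 0 0 0 36 0; -0.001 -0.0025 0 0 0 42 0; -0.001 -0.0025 0 0 0 48 0; -0.001 -0.0025 0 0 0 54 0; -0.001 -0.0025 0 0 0 60 0; -0.001 -0.0025 0 0 0 60 0"

```text
time_s: 8.42
ee_pos: [471.9, 23.3, 144.0]
ee_rot: [179.9, 0.1, 76.5]
force: [0.9, -5.4, 2.3]
gripper_width: 10.1
gripper_force: 15.0
```

Run:
```python
from h import *
st=env.state();print(st['ee_pos'],st['ee_rot'],st['force'],st['torque'],st['gripper_width'],st['qpos'][5])
```

```text
[471.89084356  23.27151686 143.97046053] [1.79874669e+02 1.36117254e-01 7.64650541e+01] [ 0.89790208 -5.3800984   2.25337964] [-1.18220307 -0.04491459 -0.05524172] 10.104183096770392 15.179940043946184
```

Call:
send_rows:
  targets: "0 0 0 0 0 6 0; 0 0 0 0 0 12 0; 0 0 0 0 0 18 0; 0 0 0 0 0 24 0; 0 0 0 0 0 30 0; 0 0 0 0 0 36 0; 0 0 0 0 0 42 0; 0 0 0 0 0 48 0; 0 0 0 0 0 54 0; 0 0 0 0 0 60 0; 0 0 0 0 0 66 0; 0 0 0 0 0 72 0"

```text
time_s: 9.42
ee_pos: [473.2, 21.8, 143.9]
ee_rot: [179.6, -0.2, 4.4]
force: [4.4, -10.8, -0.8]
gripper_width: 10.3
gripper_force: 15.0
```

Run:
```python
from h import *
st=env.state();print(st['ee_pos'],st['ee_rot'],st['force'],st['torque'],st['gripper_width'],st['qpos'][5])
```

```text
[473.19880766  21.78355349 143.88589629] [179.63557109  -0.22165855   4.44979344] [  4.44616249 -10.75100729  -0.80283786] [-2.12245733 -0.57552629  0.09363878] 10.291903019109043 87.26121037641889
```

Call:
send_rows:
  targets: "0 0 0 0 0 2 0; 0 0 0 0 0 4 0; 0 0 0 0 0 4 0"

```text
time_s: 9.67
ee_pos: [473.2, 21.7, 143.9]
ee_rot: [179.6, -0.2, 0.7]
force: [4.6, -11.2, -2.0]
gripper_width: 9.9
gripper_force: 15.0
```

Run:
```python
from h import *
st=env.state();print(st['ee_pos'],st['ee_rot'],st['force'],st['torque'],st['gripper_width'],st['qpos'][5])
```

```text
[473.21526945  21.67403912 143.87642077] [179.6408854   -0.24637122   0.671702  ] [  4.57942317 -11.23354769  -2.01951447] [-2.13295373 -0.57217276 -0.09602163] 9.936503577623977 91.0393956987813
```

Call:
send_rows:
  targets: "0 0 0 0 0 2 0; 0 0 0 0 0 4 0; 0 0 0 0 0 4 0"

```text
time_s: 9.92
ee_pos: [473.2, 21.6, 143.9]
ee_rot: [179.6, -0.3, -3.3]
force: [3.8, -11.5, -2.6]
gripper_width: 9.8
gripper_force: 15.0
```

Run:
```python
from h import *
st=env.state();print(st['ee_rot'],st['force'],st['torque'],st['gripper_width'],st['qpos'][5],st['effort'][5])
```

```text
[179.64546735  -0.27120237  -3.32339657] [  3.82395436 -11.46215675  -2.64885718] [-2.27805852 -0.58899161 -0.04968472] 9.794537522001358 95.03854622994763 0.19471297971904278
```

Call:
send_rows:
  targets: "0 0 0 0 0 2 0; 0 0 0 0 0 4 0; 0 0 0 0 0 4 0"

```text
time_s: 10.17
ee_pos: [473.2, 21.6, 143.9]
ee_rot: [179.7, -0.3, -7.2]
force: [3.6, -10.8, -1.9]
gripper_width: 10.5
gripper_force: 15.0
```

Run:
```python
from h import *
st=env.state();print(st['ee_rot'],st['force'],st['torque'],st['gripper_width'],st['qpos'][5],st['effort'][5])
```

```text
[179.66200624  -0.28710373  -7.24175736] [  3.62634456 -10.79480168  -1.91003689] [-1.97739804 -0.53847142  0.4839114 ] 10.514996403420465 98.96768523014289 0.7209544815123081
```

Call:
send_rows:
  targets: "0 0 0 0 0 2 0; 0 0 0 0 0 4 0; 0 0 0 0 0 4 0; 0 0 0 0 0 4 0"

```text
time_s: 10.5
ee_pos: [473.4, 21.7, 143.9]
ee_rot: [179.7, -0.3, -11.2]
force: [3.7, -10.5, -1.9]
gripper_width: 12.0
gripper_force: 15.2
```

Run:
```python
from h import *
st=env.state();print(st['ee_rot'],st['force'],st['torque'],st['gripper_width'],st['qpos'][5],st['effort'][5])
```

```text
[179.69444288  -0.33895479 -11.17762906] [  3.65579442 -10.51660153  -1.89073483] [-1.99335458 -0.5578976   0.51674755] 11.976394634291383 102.90348154488743 0.5226860381662846
```

Torque is 0.5 N m and the pads were forced open to 12 mm, so the screw is seated at tool yaw ≈ -7.3°. I'll back off to yaw ≈ 83°.

Call:
send_rows:
  targets: "0 0.0015 0 0 0 -6 0; 0 0.0015 0 0 0 -12 0; 0 0.0015 0 0 0 -18 0; 0 0.0015 0 0 0 -24 0; 0 0.0015 0 0 0 -30 0; 0 0.0015 0 0 0 -36 0; 0 0.0015 0 0 0 -42 0; 0 0.0015 0 0 0 -47 0; 0 0.0015 0 0 0 -47 0"

```text
time_s: 11.25
ee_pos: [472.8, 22.4, 144.0]
ee_rot: [179.8, -0.1, 35.7]
force: [3.9, -3.8, -1.8]
gripper_width: 9.8
gripper_force: 15.0
```

Call:
send_rows:
  targets: "0 0 0 0 0 -6 0; 0 0 0 0 0 -12 0; 0 0 0 0 0 -18 0; 0 0 0 0 0 -24 0; 0 0 0 0 0 -30 0; 0 0 0 0 0 -36 0; 0 0 0 0 0 -42 0; 0 0 0 0 0 -47 0; 0 0 0 0 0 -47 0; 0 0 0 0 0 -47 0; 0 0 0 0 0 -47 0"

```text
time_s: 12.17
ee_pos: [471.6, 23.1, 144.1]
ee_rot: [179.9, 0.0, 82.4]
force: [3.1, -2.5, 0.2]
gripper_width: 10.0
gripper_force: 15.0
```

Run:
```python
from h import *
st=env.state();print(st['ee_pos'],st['ee_rot'],st['force'],st['torque'],st['gripper_width'],st['gripper_force'],st['qpos'][5])
f=eyes.grab_frame("wrist");g=eyes.grab_frame("scene")
a=f["image"][120:420,120:520];b=cv2.resize(g["image"][200:320,250:410],(400,300),interpolation=cv2.INTER_CUBIC)
cv2.imwrite("pics/e1.png",np.hstack([a,b]))
```

```text
[471.61711439  23.06233142 144.05930317] [1.79887947e+02 8.70606634e-03 8.24237668e+01] [ 3.12421324 -2.46424575  0.23123768] [-0.64132493 -0.49119765  0.05177024] 9.950783487985547 14.999915874232101 9.014727261065154
```

View pics/e1.png

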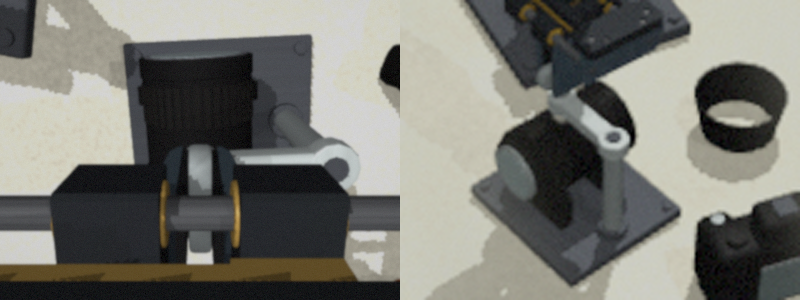

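The wrist and scene views show the arm square over the lens and the wing aligned between the pads. The lens is still in its saddles. I'm handing in.

```bash
python3 -c "
from workcell import env
print(env.job_done())"
```

```text
the job is handed in; nothing more can be done
None
```

I handed the job in, but no verdict came back. By my own readings the clamp arm is at its stop over the lens, the screw was seated and then backed off about 90°, and the wing is still gripped at 15 N.

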